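# Lay a breakfast tray for a boiled egg

### The arm

A 7-joint arm with a two-finger parallel gripper is mounted at the origin on a cart in front of the work surface, level with it; the furniture and walls round the work are solid. World frame = base frame: x ahead of the robot, y to its left, z up, the work surface at z = 0. Lengths are in mm, angles in rad, forces in N, time in s.
With the tool pointing down it reaches from about 350 to 900 mm from the base axis. Payload 8.1 kg.
Tool frame: the origin (TCP) lies between the finger pads; the fingertips stand 17 mm ahead of it and the grasp point (between the pads) lies 2 mm behind it; z points along the fingers, y is the line along which they close (so a half turn about z gives the same grasp; the last joint's range is limited). The gripper opens to 85 mm and grips with 20 to 120 N. Pads are 22 mm wide; open, the fingers measure 114 mm over their backs; the gripper's body (76 mm by 85 mm) begins 54 mm behind the grasp point. The pads swing forward as they close: fully open they stand 13 mm farther back than shut.
Start: joints at [1.225, 0.434, 0.025, 1.573, -0.012, 1.134, -0.075], TCP at [150.238, -606.687, 248.323] pointing down, gripper open.
Joint ranges: [-2.62, 2.62], [-0.44, 2.09], [-1.27, 1.32], [0.08, 2.57], [-1.32, 4.46], [0.12, 2], [-2.74, 2.74]. Speed limits (rad/s): [2.22, 2.22, 3.01, 3.01, 3.14, 3.14, 3.14].

### API

Orientations are given as a unit quaternion [x, y, z, w].
In Python, from cell import ctrl, cams, hand_in gives the robot as it stands.
- The arm moves only by the tool arm_command, never from a script. Its argument "moves" is a list that holds one entry, the list of rows, each a list of 5 numbers: the closure, from -1 (fully open) to 1 (shut), then the shift along the tool's x, y, z in units of 30 mm (1.0 is 30 mm), then the turn about the tool's z in units of 6 degrees (1.0 is 6 degrees). A call has 1 to 5 rows; each row is the pose to reach, as a shift and turn from the pose commanded when the call began, along the tool's axes at that moment; what a row does not reach only later rows make up. A row lasts 1/12 s, in which the tool goes at most 41.7 mm and 7.16 degrees, less where a joint would pass 70% of its speed; a pose out of reach is approached as far as the arm can. A call with a gripper value outside its range is refused whole. The fingers move at their own pace and stop on an object; the grip force is fixed at half the most. Time passes only in rows, so rows that repeat a pose let the fingers close. It gives the time, the measured TCP pose, the force, the opening and the grip force at its end, in the units of the state.
- ctrl.sense(): the state, without advancing time (a new reading comes with each control period).
- cams.grab_frame(name): name is "scene" or "top" or "wrist"; returns (picture, depth): 384x512x3 uint8, red, green, blue; 384x512 float32, mm along the optical axis (not along the pixel's ray), 0 where there is no reading.
- cams.calibration(name): a dict with "K" (3x3 intrinsics, pixels), "xyz" and "orientation" of the camera in the world; the wrist camera has in their place "tool_from_camera" (4x4, takes a point from camera to tool coordinates, whose origin is the TCP and whose axes are the flange's). Camera axes: x right, y down, z forward; pixel columns grow to the right and rows downward; lengths in mm; the calibration is good to about 2 mm. A picture is of the moment at which its call begins: read the wrist's pose just before it. calibration takes no time and is no camera call.
- hand_in(): hands the job in; it is judged then, once.
Trained networks look in the newest picture that a camera, given by its name, has taken for a name from the list of things; names that differ only in an ending like _2 or _b are one class to them, and where a whole thing is asked for, a point or a joint stands for the part that bears it (a point fixed in the world has none). Each returns a list of dicts, best first, with "confidence" (0 to 1); they miss things now and then, are a little off and sometimes report something else, mostly with a low value. They report only what shows in the picture. A call takes as long as a camera call. They do not tell look-alikes from the thing itself.
- cams.cut_out(name, camera): "region" (384x512 bool, what is visible of it) and "uv" ([column, row] in pixels, amid what is visible of it).
- cams.landmark_of(name, camera): "uv" ([column, row] in pixels: a listed point, or the origin of a listed thing).
The state is a dict: "t": time; "joints": joint angles; "dq": joint speeds; "tau": joint torques, N m; "position": TCP position; "ee_rot": TCP orientation; "force": force on the tool from outside, world axes, zero at the start; "torque": the same for the moment, N m; "opening": finger opening in mm; "gripper_force": force on a finger pad.
Only numpy, scipy, OpenCV 4.12 (cv2) and the standard library are available. Lean on these libraries where they do the work, as an engineer would, in place of code of your own. Each camera call takes 0.05 s, during which the arm holds its last target. There are 200 camera calls.

### The job

Lay the wooden breakfast tray for one: stand the egg cup in the middle of the black plate and set the egg gently in it, put the glass on the coaster, stand the salt shaker half way between the coaster and the honey jar, in line with them, and lay the teaspoon just to the right of the plate, parallel to the sides of the tray, with its bowl end pointing away from you. Leave the plate, the coaster and the honey jar where they are on the tray.

Things in the scene. Friction and masses are not known exactly. Their poses are not given: they have to be found in the camera images.
- tray: Wooden tray, fixed, 270 mm deep (x) by 340 mm wide (y), floor 10 mm thick. Origin: centre of its underside; x points away from the robot, y left. Rails 12 mm thick, 24 mm high at front and back, 52 mm high (hand slots) at left and right. The plate lies in its near half, coaster and honey jar in its two far corners, either way round. A wall cabinet hangs beyond (x over 0.59 m, z over 0.41 m).
- plate: Small round black plate (dish) lying on the tray, 124 mm across and 20 mm high at the rim; its flat middle is 6 mm above its underside and 60 mm across. Origin: centre of its underside.
- coaster: Round flat cork coaster lying on the tray, 80 mm across, 6 mm thick. Origin: centre of its underside.
- honey_jar: Small jar of honey with a brass-coloured lid on the tray, 50 mm across, 58 mm high. Origin: centre of its underside.
- egg_cup: White china egg cup, 54 mm high, bowl 49 mm across at the rim, foot 43 mm across; empty, standing on the worktop. Mass about 0.09 kg. Origin: centre of its underside. Grip it across the bowl from above. The egg rests on the 39 mm wide mouth, its lower end about 41 mm above the cup's underside.
- egg: Light brown egg, 44 mm across, 57 mm long, standing upright in the middle one of three holes along a low light wooden egg rack (fixed, 150 x 58 mm, 34 mm high). Widest 27 mm above its lower end, about 16 mm above the rack. About 0.06 kg. Origin: its lower end; z up through the egg; its x runs along the rack.
- teaspoon: Steel teaspoon lying on the worktop, 136 mm long, 30 mm wide at the bowl, 10 mm high (the longer spoon about is not meant). Origin: middle of its length, at its underside; x runs along it towards the bowl. Grip it across its middle, where it counts as about 20 mm wide.
- shaker: Glass salt shaker with a grey screw top, 44 mm across, 90 mm high, standing on the worktop. Origin: centre of its underside. The body is 44 mm across up to about 66 mm.
- glass: Small clear drinking glass, 51 mm across at the mouth, 40 mm at the foot, 58 mm high, standing mouth up on the worktop. Origin: centre of its underside.
Things that resemble listed ones, but are neither listed nor needed, are in the scene too. Leave any blue, purple or turquoise look-alike of the glass alone.

How it is judged (in metres and radians):
At the end, for the whole second after the job is handed in: Cup upright on plate (15 mm), egg upright in cup (10 mm), glass on coaster (15 mm), shaker in line (23 mm), 85 mm or more from coaster and jar; teaspoon flat, bowl away, within 15 deg, 78-145 mm right of plate, level within 50; plate, coaster, jar moved under 20 mm; all at rest (horizontal distance between egg_cup and plate below 0.015 m and z of egg_cup in the frame of plate between 0.002 and 0.012 m and angle between egg_cup's own z axis and vertical below 0.12 rad and horizontal distance between egg and egg_cup below 0.01 m and z of egg in the frame of egg_cup between 0.034 and 0.047 m and angle between egg's own z axis and vertical below 0.35 rad and horizontal distance between glass and coaster below 0.015 m and z of glass in the frame of coaster between 0.003 and 0.009 m and angle between each of glass, honey_jar's own z axis and vertical below 0.1 rad and x of shaker in the frame of tray between 0.052 and 0.098 m and horizontal distance between shaker and coaster above 0.085 m and horizontal distance between shaker and honey_jar above 0.085 m and z of shaker in the frame of tray between 0.007 and 0.014 m and angle between each of shaker, teaspoon's own z axis and vertical below 0.15 rad and y of teaspoon in the frame of tray below -0.06 m and y of plate in the frame of teaspoon between 0.078 and 0.145 m and x of plate in the frame of teaspoon between -0.05 and 0.05 m and angle between the x axis of teaspoon and the x axis of tray, either way round below 0.26 rad and z of teaspoon in the frame of tray between 0.006 and 0.015 m and distance of each of plate, coaster, honey_jar from where it was at the start of the episode below 0.02 m and linear speed of each of egg_cup, egg, glass, shaker, teaspoon below 0.02 m/s); the robot touches nothing.
It fails at once if the egg is dropped or pressed hard into the cup (contact force between egg and egg_cup above 40 N).
It also fails if it takes over 112 s, if anything falls off the work surface, if the arm or the gripper's body presses on something with over 40 N, if the wrist force passes 120 N, or if a joint passes its speed limit or range.

## Working session

There is one attempt and no reset: what is moved stays moved. The work goes in short steps, Python scripts to look and compute and a tool call to move; the robot and the scene stay as the last step left them, time stands still between calls to the robot, and variables do not carry over. Pictures are saved under pics/ and viewed, at most 14 in all, crops included, and the job is handed in when it is done.

Besides the shell and the picture viewer there is one more tool, called after ">>>" by a JSON object that holds its "fn" and its "kwargs", one argument or row to a line. arm_command: Moves the arm, as the interface text tells. Its arguments: {"type":"object","properties":{"moves":{"type":"array"}},"required":["moves"]}

```bash
ls; mkdir -p pics; cat > h.py <<'E'
import numpy as np, cv2
from scipy.spatial.transform import Rotation as R
from cell import ctrl, cams, hand_in
def pose(name):
    c=cams.calibration(name); K=np.array(c["K"])
    if name=="wrist":
        s=ctrl.sense(); T=np.eye(4); T[:3,:3]=R.from_quat(s["ee_rot"]).as_matrix(); T[:3,3]=s["position"]
        return K,T@np.array(c["tool_from_camera"])
    T=np.eye(4); T[:3,:3]=R.from_quat(c["orientation"]).as_matrix(); T[:3,3]=c["xyz"]; return K,T
def grab(name):
    K,T=pose(name); im,d=cams.grab_frame(name); return im,d,K,T
def cloud(d,K,T):
    v,u=np.mgrid[:d.shape[0],:d.shape[1]]
    p=np.stack([(u-K[0,2])/K[0,0]*d,(v-K[1,2])/K[1,1]*d,d],-1)@T[:3,:3].T+T[:3,3]
    p[d<=0]=np.nan; return p
def ray(uv,z,K,T):
    r=T[:3,:3]@np.array([(uv[0]-K[0,2])/K[0,0],(uv[1]-K[1,2])/K[1,1],1.]); return T[:3,3]+r*(z-T[2,3])/r[2]
def proj(p,K,T):
    q=T[:3,:3].T@(np.asarray(p)-T[:3,3]); return (K@(q/q[2]))[:2]
def save(n,im): cv2.imwrite(f"pics/{n}.png",cv2.cvtColor(im,cv2.COLOR_RGB2BGR))
E
python3 - <<'E'
from h import *
s=ctrl.sense(); print({k:np.round(s[k],3) for k in("t","position","ee_rot","opening","force")})
names=["tray","plate","coaster","honey_jar","egg_cup","egg","teaspoon","shaker","glass"]
for cam in("scene","top"):
    im,d,K,T=grab(cam); save(cam+"0",im); np.savez(cam+"0.npz",im=im,d=d,K=K,T=T); P=cloud(d,K,T)
    print(cam,np.round(T[:3,3]),np.round(T[:3,2],2))
    for n in names:
        for r in cams.cut_out(n,cam)[:4]:
            p=P[r["region"]]; print(n,round(r["confidence"],2),np.round(r["uv"]),r["region"].sum(),np.round(np.nanmedian(p,0)),"zmax",np.round(np.nanpercentile(p[:,2],98)))
E
```

```text
pics
{'t': np.float64(0.0), 'position': array([ 150.109, -606.211,  247.539]), 'ee_rot': array([ 0.993,  0.121, -0.   , -0.001]), 'opening': np.float64(85.558), 'force': array([ 0.158,  0.184, -0.569])}
scene [  23. -933. 1183.] [ 0.3   0.57 -0.76]
tray 0.59 [243. 172.] 4393 [472.  79.  11.] zmax 53.0
plate 0.73 [233. 180.] 643 [434.  78.  20.] zmax 32.0
coaster 0.69 [244. 153.] 233 [545. 181.  15.] zmax 20.0
honey_jar 0.49 [272. 184.] 226 [543. -42.  56.] zmax 72.0
egg_cup 0.7 [287. 268.] 258 [ 420. -360.   36.] zmax 56.0
egg 0.66 [268. 224.] 169 [ 440. -194.   63.] zmax 81.0
egg 0.22 [242. 153.] 229 [546. 182.  15.] zmax 20.0
teaspoon 0.66 [210. 132.] 40 [468. 360.   4.] zmax 11.0
shaker 0.64 [270. 224.] 153 [ 441. -195.   65.] zmax 81.0
shaker 0.57 [230. 120.] 175 [582. 350.  48.] zmax 89.0
glass 0.88 [352. 303.] 309 [ 529. -550.   37.] zmax 59.0
glass 0.64 [321. 286.] 265 [ 483. -462.   31.] zmax 57.0
glass 0.58 [325. 325.] 322 [ 417. -568.   35.] zmax 59.0
glass 0.53 [299. 302.] 323 [ 392. -471.   34.] zmax 59.0
top [ 209.   51. 1466.] [ 0.18 -0.1  -0.98]
tray 0.96 [225. 212.] 4617 [467.  86.  12.] zmax 54.0
plate 0.75 [234. 228.] 729 [431.  76.  21.] zmax 33.0
plate 0.58 [329. 178.] 131 [ 420. -356.   36.] zmax 57.0
coaster 0.51 [194. 215.] 304 [545. 188.  16.] zmax 23.0
egg 0.46 [290. 190.] 92 [ 444. -178.   71.] zmax 82.0
egg 0.44 [167. 256.] 69 [466. 360.   4.] zmax 11.0
teaspoon 0.59 [167. 256.] 108 [456. 367.   5.] zmax 11.0
glass 0.6 [360. 165.] 134 [ 390. -481.   36.] zmax 61.0
glass 0.57 [351. 130.] 153 [ 527. -556.   33.] zmax 62.0
glass 0.55 [343. 151.] 129 [ 482. -468.   33.] zmax 62.0
glass 0.45 [372. 151.] 115 [ 413. -577.   33.] zmax 58.0
```

```bash
python3 - <<'E'
from h import *
a=np.load("scene0.npz")["im"]; save("s_crop",cv2.resize(a[80:360,170:390],None,fx=2.14,fy=2.14,interpolation=cv2.INTER_CUBIC))
a=np.load("top0.npz")["im"]; save("t_crop",cv2.resize(a[100:290,140:400],None,fx=3.05,fy=3.05,interpolation=cv2.INTER_CUBIC))
E
```

```text
(no output)
```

View pics/s_crop.png

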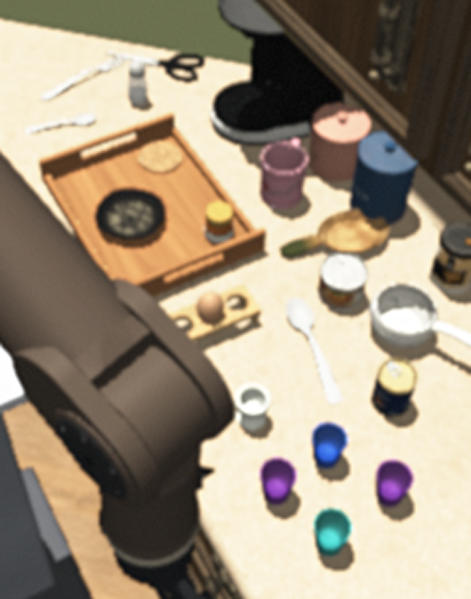

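View pics/t_crop.png

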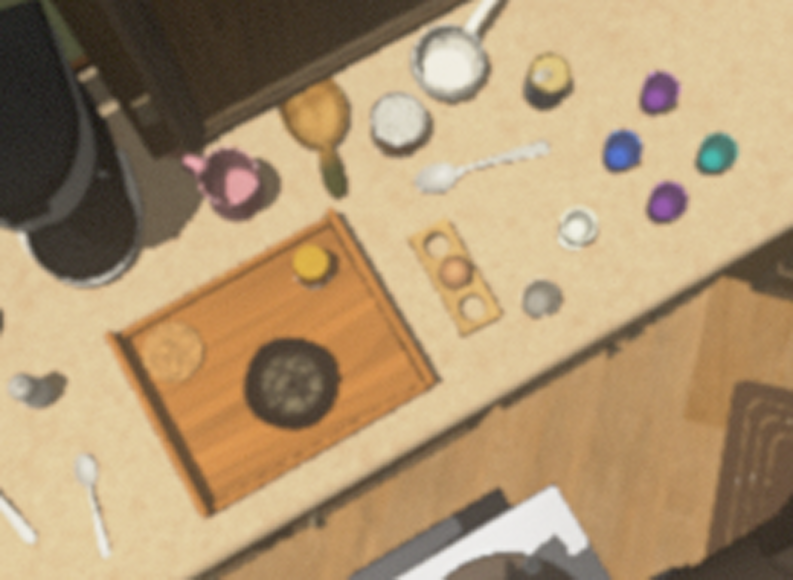

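The scene crop shows the tray with the plate (130,215), coaster (158,155), jar (219,218), egg on its rack (210,305) and the white egg cup (252,405). In the top crop the candidates are:
- **Glass:** the clear grey one at (542,298), full frame about (318,198), is the one I want. The blue (622,150), purple (658,92) and (667,202), and turquoise (717,153) ones are look-alikes.
- **Egg cup:** the white cup at (577,228). The white jar (400,123) and pan (450,62) are not it.
- **Teaspoon:** the short one at (92,500). The long spoon (480,165) and the knife (15,515) are not it.
- **Shaker:** the grey-topped one at (35,388). The dark jar (547,80) is not it.

```bash
python3 - <<'E'
from h import *
t=np.load("top0.npz"); im,d,K,T=[t[k] for k in("im","d","K","T")]; P=cloud(d,K,T)
s=np.load("scene0.npz"); Ps=cloud(s["d"],s["K"],s["T"])
# near-surface calibration
m=(P[...,2]<8)&(P[...,2]>-8); print("table z top",np.nanmedian(P[m][:,2]))
# render orthographic height map 2 mm/px? just report clusters above z
def clus(P,x,y,r,z0,z1=200):
    q=P.reshape(-1,3); q=q[(np.hypot(q[:,0]-x,q[:,1]-y)<r)&(q[:,2]>z0)&(q[:,2]<z1)]
    return len(q),np.round((q[:,:2].min(0)+q[:,:2].max(0))/2), np.round(q.mean(0)) if len(q) else 0, np.round(np.percentile(q[:,2],98)) if len(q) else 0
for n,uv,z in[("glass",(317.7,197.7),30),("shaker",(150,226.5),60),("cup",(329.2,174.8),50),("egg",(289.5,189),60),("jar",(242.5,186),55)]:
    g=ray(uv,z,K,T); print(n,np.round(g)); 
    for Q in(P,Ps): print("   ",clus(Q,g[0],g[1],40,15))
q=P[(P[...,2]>35)&(P[...,2]<60)]
rails=q[(q[:,0]>320)&(q[:,0]<620)&(abs(q[:,1]-80)<200)]
for sgn in(1,-1):
    r=rails[(rails[:,1]-80)*sgn>140]; print("rail",len(r),np.round(r.mean(0)),np.round(r.min(0)),np.round(r.max(0)),np.polyfit(r[:,0],r[:,1],1))
c=cams.calibration("wrist"); print(np.round(c["tool_from_camera"],3),np.round(c["K"]))
crop=im[175:205,300:335]; save("glass",cv2.resize(im[150:215,290:380],None,fx=8,fy=8,interpolation=cv2.INTER_CUBIC))
E
```

```text
table z top 0.6721592029849717
glass [ 361. -269.   30.]
    (113, array([ 362., -259.]), array([ 365., -263.,   38.]), np.float64(64.0))Traceback (most recent call last):
  File "<stdin>", line 12, in <module>
  File "<stdin>", line 9, in clus
    return umr_minimum(a, axis, None, out, keepdims, initial, where)
ValueError: zero-size array to reduction operation minimum which has no identity
```

```bash
python3 - <<'E'
from h import *
t=np.load("top0.npz"); im,d,K,T=[t[k] for k in("im","d","K","T")]; P=cloud(d,K,T)
for n,uv,z in[("shaker",(150,226.5),80),("cup",(329.2,174.8),50),("egg",(289.5,189),60),("jar",(242.5,186),58),("glass",(317.7,197.7),50),("spoonbowl",(168,253),4),("spoonend",(174.7,281),4)]:
    print(n,np.round(ray(uv,z,K,T)))
q=P[(P[...,2]>35)&(P[...,2]<60)]
rails=q[(q[:,0]>320)&(q[:,0]<620)&(abs(q[:,1]-80)<200)]
for sgn in(1,-1):
    r=rails[(rails[:,1]-80)*sgn>140]; print("rail",len(r),np.round(r.mean(0)),np.round(r.min(0)),np.round(r.max(0)),np.polyfit(r[:,0],r[:,1],1))
c=cams.calibration("wrist"); print(np.round(c["tool_from_camera"],3),np.round(c["K"]))
save("glass",cv2.resize(im[150:215,290:380],None,fx=8,fy=8,interpolation=cv2.INTER_CUBIC))
E
```

```text
shaker [581. 353.  80.]
cup [ 415. -353.   50.]
egg [ 443. -184.   60.]
jar [547. -30.  58.]
glass [ 359. -264.   50.]
spoonbowl [471. 354.   4.]
spoonend [362. 380.   4.]
rail 243 [467. 245.  50.] [335. 239.  36.] [604. 252.  59.] [1.44591651e-03 2.44101435e+02]
rail 212 [466. -82.  51.] [335. -88.  37.] [604. -76.  60.] [-8.06820936e-04 -8.11664295e+01]
[[-0.00000e+00 -9.46000e-01 -3.25000e-01  8.50610e+01]
 [ 1.00000e+00 -0.00000e+00  1.00000e-03  3.15000e-01]
 [-1.00000e-03 -3.25000e-01  9.46000e-01 -1.27095e+02]
 [ 0.00000e+00  0.00000e+00  0.00000e+00  1.00000e+00]] [[269.   0. 256.]
 [  0. 269. 189.]
 [  0.   0.   1.]]
```

View pics/glass.png

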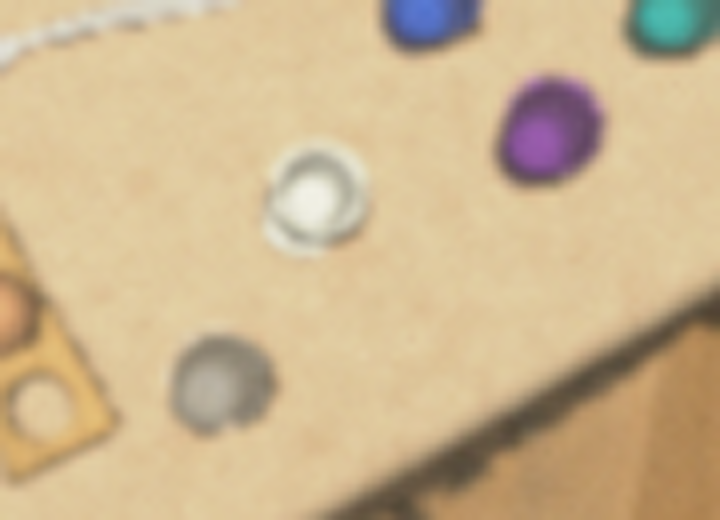

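The crop confirms the colourless glass at (220,385) and the white egg cup at (315,195); the coloured look-alikes stand apart. I'll start with a move to above the egg cup.

>>> {"fn": "arm_command", "kwargs": {
  "moves": [
    [[-1,1.06,-0.6,0.16,0],[-1,2.12,-1.2,0.32,0],[-1,3.18,-1.8,0.48,0],[-1,4.24,-2.4,0.64,0],[-1,5.3,-3.0,0.8,0]]
  ]
}}

```text
t: 1.42
position: [283.9, -479.8, 224.3]
ee_rot: [0.993, 0.121, 0.0, 0.0]
force: [1.1, -0.1, -0.5]
opening: 85.4
gripper_force: 0.0
```

>>> {"fn": "arm_command", "kwargs": {
  "moves": [
    [[-1,1.06,-0.6,0.16,0],[-1,2.12,-1.2,0.32,0],[-1,3.18,-1.8,0.48,0],[-1,4.24,-2.4,0.64,0],[-1,5.3,-3.0,0.8,0]]
  ]
}}

```text
t: 1.83
position: [416.8, -354.2, 200.3]
ee_rot: [0.993, 0.121, 0.0, 0.0]
force: [-0.1, -0.8, -0.5]
opening: 85.5
gripper_force: 0.0
```

```bash
cat >> h.py <<'E'
def go(x,y,z,yaw=None):
    s=ctrl.sense(); M=R.from_quat(s["ee_rot"]).as_matrix(); a=np.arctan2(M[1,0],M[0,0])
    d=M.T@(np.array([x,y,z])-s["position"])
    tu=0 if yaw is None else -np.degrees(yaw-a)/6
    print("go units",np.round(d/30,2),"turn",round(tu,2),"rows>=",round(np.linalg.norm(d)/41,1),"yaw",round(np.degrees(a),1),"pos",np.round(s["position"],1),"t",round(float(s["t"]),2),"op",round(float(s["opening"]),1),"q",np.round(s["joints"],2))
def look(name,z0,z1,x=None,y=None,r=200,cam="wrist",show=None):
    im,d,K,T=grab(cam); P=cloud(d,K,T)
    if show: save(show,im)
    for c in cams.cut_out(name,cam)[:4]:
        p=P[c["region"]]; q=p[(p[:,2]>z0)&(p[:,2]<z1)]
        if len(q)<8: print(name,round(c["confidence"],2),np.round(c["uv"]),"few"); continue
        (cx,cy),(w,h),an=cv2.minAreaRect(q[:,:2].astype(np.float32))
        f=cv2.minEnclosingCircle(q[:,:2].astype(np.float32))
        print(name,round(c["confidence"],2),np.round(c["uv"]),len(q),"rect",np.round([cx,cy,w,h,an],1),"circ",np.round([*f[0],f[1]],1),"top",np.round(np.percentile(q[:,2],[50,98]),1),"edge",c["region"][[0,-1]].any() or c["region"][:,[0,-1]].any(),"ray@z1",np.round(ray(c["uv"],(z0+z1)/2,K,T)[:2],1))
    for c in cams.landmark_of(name,cam)[:2]: print("  lm",round(c["confidence"],2),np.round(ray(c["uv"],0,K,T)[:2],1))
    return im,d,K,T,P
E
python3 - <<'E'
from h import *
im,d,K,T,P=look("egg_cup",44,62,show="w1")
look("egg",40,90); look("glass",35,70)
go(415,-353,200,0)
E
```

```text
egg_cup 0.86 [256. 173.] 760 rect [ 421.2 -356.5   47.5   47.1   61.1] circ [ 421.1 -356.5   24.2] top [54.9 56.6] edge False ray@z1 [ 425.2 -352.6]
egg 0.62 [ 96. 115.] 1989 rect [ 448.1 -187.4   42.8   36.8   12.9] circ [ 447.6 -184.2   21.9] top [70.5 80.8] edge False ray@z1 [ 447.4 -189.8]
  lm 0.67 [ 447.5 -171.4]
glass 0.85 [369. 141.] 1331 rect [ 480.2 -461.9   50.4   50.5   12.7] circ [ 480.5 -462.1   25.8] top [52.2 60.1] edge False ray@z1 [ 483.2 -459.2]
glass 0.8 [469. 120.] 2042 rect [ 524.6 -550.5   50.5   50.7   11.6] circ [ 524.6 -550.8   26. ] top [51.  60.1] edge False ray@z1 [ 526.2 -547.7]
glass 0.79 [349. 220.] 1143 rect [ 391.2 -475.1   50.5   48.3   84.2] circ [ 390.1 -474.7   25.6] top [50.7 59.9] edge False ray@z1 [ 394.9 -469.7]
glass 0.62 [433. 219.] 1541 rect [ 413.6 -569.4   50.8   50.4   55.6] circ [ 413.2 -569.6   26.2] top [50.4 60. ] edge False ray@z1 [ 418.7 -560.8]
  lm 0.79 [ 523.5 -555.2]
  lm 0.75 [ 367.  -258.2]
go units [ 0.04 -0.12  0.02] turn 2.29 rows>= 0.1 yaw 13.8 pos [ 414.6 -356.8  200.5] t 2.28 op 85.5 q [ 0.69  0.36 -0.1   1.82  0.04  0.96 -0.76]
```

View pics/w1.png

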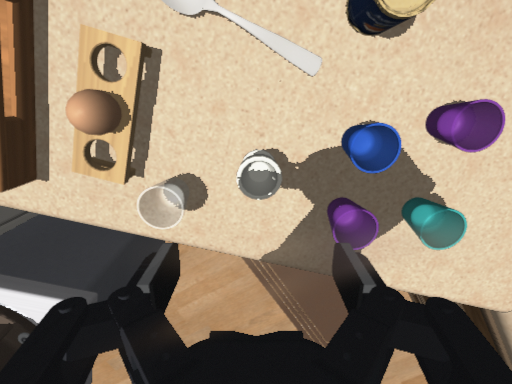

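The wrist view shows the white cup (259,175), the egg on its rack (95,112), the clear glass (163,205), and the coloured glasses to the right. Next I descend on the cup and grip it.

>>> {"fn": "arm_command", "kwargs": {
  "moves": [
    [[-1,0.21,0.04,1.2,0],[-1,0.21,0.04,2.4,0],[-1,0.21,0.04,3.6,0],[-1,0.21,0.04,4.7,0],[-1,0.21,0.04,5.33,0]]
  ]
}}

```text
t: 2.7
position: [419.9, -355.1, 37.3]
ee_rot: [0.993, 0.12, -0.001, -0.001]
force: [-0.1, 0.7, 1.0]
opening: 85.5
gripper_force: 0.0
```

>>> {"fn": "arm_command", "kwargs": {
  "moves": [
    [[-1,0,0,0,0],[1,0,0,0,0],[1,0,0,0,0],[1,0,0,0,0],[1,0,0,0,0]]
  ]
}}

```text
t: 3.12
position: [423.1, -356.1, 42.6]
ee_rot: [0.993, 0.121, 0.001, 0.001]
force: [-0.3, -0.2, 4.6]
opening: 46.0
gripper_force: 60.5
```

>>> {"fn": "arm_command", "kwargs": {
  "moves": [
    [[1,0,0,0,0],[1,0,0,0,0],[1,0,0,0,0],[1,0,0,0,0]]
  ]
}}

```text
t: 3.45
position: [423.0, -356.1, 42.6]
ee_rot: [0.993, 0.121, 0.001, 0.001]
force: [-1.6, -0.2, 6.7]
opening: 46.3
gripper_force: 60.7
```

```bash
python3 - <<'E'
from h import *
go(431,76,200,0)
E
```

```text
go units [  3.73 -13.9   -5.28] turn 2.32 rows>= 11.2 yaw 13.9 pos [ 423.  -356.1   42.6] t 3.45 op 46.3 q [ 0.67  0.58 -0.09  1.95  0.08  0.62 -0.8 ]
```

>>> {"fn": "arm_command", "kwargs": {
  "moves": [
    [[1,0,0,-1.3,0],[1,0,-0.4,-2.6,0],[1,0.2,-1.2,-3.6,0],[1,0.5,-2.3,-4.3,0],[1,0.8,-3.5,-4.7,0]]
  ]
}}

```text
t: 3.87
position: [421.4, -248.2, 185.6]
ee_rot: [0.993, 0.12, 0.003, 0.002]
force: [1.5, 0.7, -1.6]
opening: 45.5
gripper_force: 62.2
```

>>> {"fn": "arm_command", "kwargs": {
  "moves": [
    [[1,0.3,-1.2,-0.1,0],[1,0.6,-2.4,-0.2,0],[1,0.9,-3.6,-0.3,0],[1,1.2,-4.8,-0.4,0],[1,1.5,-6.0,-0.5,0]]
  ]
}}

```text
t: 4.28
position: [420.5, -60.4, 198.0]
ee_rot: [0.993, 0.121, 0.001, 0.001]
force: [0.2, -0.2, -1.3]
opening: 45.9
gripper_force: 62.2
```

>>> {"fn": "arm_command", "kwargs": {
  "moves": [
    [[1,0.3,-1.2,0,0],[1,0.7,-2.4,0,0],[1,1.05,-3.4,0,0],[1,1.4,-4.2,0,0],[1,1.43,-4.4,0,0]]
  ]
}}

```text
t: 4.7
position: [431.4, 81.4, 198.1]
ee_rot: [0.992, 0.124, 0.002, -0.001]
force: [0.9, -0.5, 0.0]
opening: 46.0
gripper_force: 62.2
```

```bash
python3 - <<'E'
from h import *
look("plate",12,45,show="w2"); look("coaster",10,30); look("honey_jar",50,80);look("egg_cup",100,300)
go(431,76,60)
E
```

```text
plate 0.84 [264. 167.] 7530 rect [439.1  72.7 108.3 122.9   5.8] circ [433.   72.   61.6] top [21.3 32.1] edge False ray@z1 [443.8  74.8]
  lm 0.83 [430.3  74.1]
coaster 0.6 [176.  40.] 5215 rect [545.7 184.9  74.5  78.2  13.3] circ [548.5 186.   40.9] top [17.6 19.2] edge True ray@z1 [546.6 186.7]
  lm 0.58 [545.9 190.8]
honey_jar 0.61 [390.  85.] 2334 rect [549.7 -26.5  44.   43.6  72.5] circ [549.6 -26.7  22.6] top [69.5 71. ] edge False ray@z1 [551.6 -19.7]
  lm 0.84 [554.6 -32.6]
egg_cup 0.55 [253. 262.] 7995 rect [428.6  74.8  48.7  46.2  13.3] circ [428.4  74.9  24.7] top [197.6 210. ] edge False ray@z1 [431.3  76.9]
  lm 0.75 [352.8  57.6]
go units [0.02 0.   4.55] turn 0 rows>= 3.3 yaw 13.9 pos [430.5  76.  196.4] t 5.3 op 46.0 q [-0.    0.22 -0.35  2.05  0.09  0.89 -1.73]
```

View pics/w2.png

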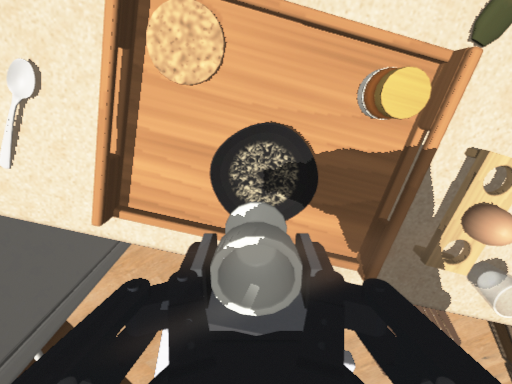

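The plate (264,170) shows clearly beneath the held cup (255,265), with the coaster at (185,40) and the jar at (400,92). The cup has to go about 4.5 mm forward and 3 mm right, then down.

>>> {"fn": "arm_command", "kwargs": {
  "moves": [
    [[1,0.12,0.13,1.2,0],[1,0.12,0.13,2.4,0],[1,0.12,0.13,3.5,0],[1,0.12,0.13,4.2,0],[1,0.12,0.13,4.5,0]]
  ]
}}

```text
t: 5.72
position: [433.3, 73.0, 58.8]
ee_rot: [0.993, 0.121, -0.002, 0.0]
force: [-1.5, 1.0, 14.0]
opening: 46.0
gripper_force: 64.8
```

>>> {"fn": "arm_command", "kwargs": {
  "moves": [
    [[1,0,0,0,0],[1,0,0,0.03,0],[1,0,0,0.05,0],[1,0,0,0.05,0]]
  ]
}}

```text
t: 6.05
position: [435.6, 73.6, 60.6]
ee_rot: [0.993, 0.121, 0.001, 0.0]
force: [0.3, 0.2, -1.7]
opening: 45.8
gripper_force: 62.7
```

>>> {"fn": "arm_command", "kwargs": {
  "moves": [
    [[1,0,0,0.03,0],[1,0,0,0.06,0],[1,0,0,0.09,0],[1,0,0,0.09,0]]
  ]
}}

```text
t: 6.38
position: [435.6, 73.6, 58.5]
ee_rot: [0.993, 0.121, 0.001, 0.0]
force: [-4.7, -0.9, 18.4]
opening: 46.3
gripper_force: 65.5
```

Contact. I'll release and rise.

>>> {"fn": "arm_command", "kwargs": {
  "moves": [
    [[0.1,0,0,0,0],[-0.5,0,0,0,0],[-1,0,0,0,0],[-1,0,0,0,0]]
  ]
}}

```text
t: 6.72
position: [435.0, 73.5, 57.3]
ee_rot: [0.993, 0.121, 0.0, 0.0]
force: [-0.5, 0.1, 0.3]
opening: 80.4
gripper_force: 0.0
```

>>> {"fn": "arm_command", "kwargs": {
  "moves": [
    [[-1,0,0,-0.6,0],[-1,0,0,-1.7,0],[-1,0,0,-2.9,0],[-1,0,0,-4.1,0],[-1,0,0,-5.0,0]]
  ]
}}

```text
t: 7.13
position: [435.1, 73.9, 209.9]
ee_rot: [0.993, 0.121, 0.001, -0.0]
force: [0.9, 0.3, -0.7]
opening: 85.3
gripper_force: 0.0
```

```bash
python3 - <<'E'
from h import *
look("plate",12,35); look("egg_cup",64,80)
go(448,-186,200,0)
E
```

```text
plate 0.81 [255. 154.] 6099 rect [432.   72.8 118.  118.4  50.4] circ [431.8  72.2  62. ] top [24.3 32.2] edge False ray@z1 [455.7  79.5]
  lm 0.85 [427.1  74.5]
egg_cup 0.63 [256. 182.] 719 rect [433.6  72.   47.9  46.8  12. ] circ [433.8  72.   24.3] top [71.4 72.9] edge False ray@z1 [438.4  74. ]
  lm 0.84 [430.9  72.1]
go units [-1.63  8.5   0.21] turn 2.32 rows>= 6.3 yaw 13.9 pos [434.2  73.3 206.2] t 7.43 op 85.4 q [ 0.02  0.21 -0.35  2.03  0.09  0.92 -1.71]
```

>>> {"fn": "arm_command", "kwargs": {
  "moves": [
    [[-1,-0.25,1.2,0,0],[-1,-0.5,2.4,0,0],[-1,-0.75,3.6,0,0],[-1,-1.0,4.8,0,0],[-1,-1.25,6.0,0.1,0]]
  ]
}}

```text
t: 7.85
position: [440.9, -111.8, 203.2]
ee_rot: [0.993, 0.121, -0.001, -0.0]
force: [0.7, 0.1, 1.2]
opening: 85.2
gripper_force: 0.0
```

>>> {"fn": "arm_command", "kwargs": {
  "moves": [
    [[-1,-0.2,1.2,0,0],[-1,-0.3,2.0,0,0],[-1,-0.38,2.5,0.1,0],[-1,-0.38,2.5,0.1,0]]
  ]
}}

```text
t: 8.18
position: [447.5, -189.4, 199.2]
ee_rot: [0.993, 0.118, -0.002, -0.0]
force: [-0.7, -0.5, -0.6]
opening: 85.5
gripper_force: 0.0
```

```bash
python3 - <<'E'
from h import *
im,d,K,T,P=look("egg",44,90,show="w3"); look("egg",70,90)
look("glass",50,70)
go(448,-186,57)
E
```

```text
egg 0.66 [248. 180.] 1332 rect [ 450.1 -183.1   38.4   40.5   31.4] circ [ 448.7 -183.3   21.1] top [72.6 80.9] edge False ray@z1 [ 450.6 -181.1]
  lm 0.74 [ 442.6 -184.9]
egg 0.73 [253. 181.] 790 rect [ 447.5 -183.1   31.8   32.3   15. ] circ [ 447.7 -183.4   16.8] top [76.2 81.1] edge False ray@z1 [ 455.2 -180.8]
egg 0.26 [117.  33.] 631 rect [550.  -27.6  42.5  42.4  69.4] circ [550. -28.  22.] top [70.4 71.5] edge True ray@z1 [550.6 -44. ]
  lm 0.6 [ 441.2 -188.7]
glass 0.76 [489. 202.] 510 rect [ 476.1 -454.2   50.6   34.3   31.7] circ [ 478.9 -458.9   25.4] top [56.3 60. ] edge True ray@z1 [ 488.1 -432.6]
glass 0.58 [468. 273.] 771 rect [ 390.2 -474.3   51.1   50.3   88.2] circ [ 390.4 -474.5   26.2] top [56.  60.1] edge False ray@z1 [ 400.4 -454.4]
glass 0.57 [297. 256.] 572 rect [ 364.  -260.4   51.1   49.5   16.6] circ [ 363.7 -260.4   26. ] top [57.2 60.1] edge False ray@z1 [ 374.1 -252.7]
  lm 0.87 [ 367.3 -258.2]
  lm 0.85 [ 388.3 -477.6]
go units [-0.04  0.03  4.81] turn 0 rows>= 3.5 yaw 14.0 pos [ 448.8 -185.   201.3] t 8.63 op 85.3 q [ 0.43  0.27 -0.18  1.95  0.06  0.92 -1.11]
```

View pics/w3.png

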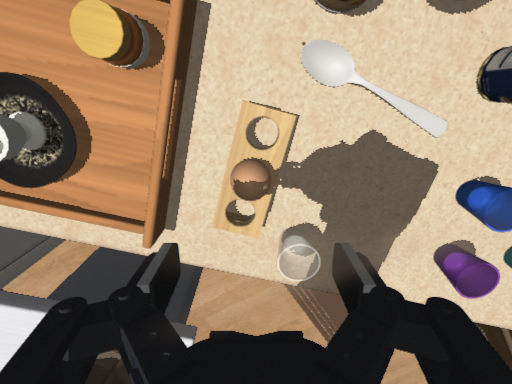

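The egg is at (251,180) on its rack and the glass at (299,257). Now to grip the egg.

>>> {"fn": "arm_command", "kwargs": {
  "moves": [
    [[-1,-0.02,-0.06,1.2,0],[-1,-0.02,-0.06,2.4,0],[-1,-0.02,-0.06,3.6,0],[-1,-0.02,-0.06,4.4,0],[-1,-0.02,-0.06,4.77,0]]
  ]
}}

```text
t: 9.05
position: [446.0, -183.2, 55.2]
ee_rot: [0.993, 0.121, -0.002, -0.001]
force: [-0.5, -0.0, 1.3]
opening: 85.6
gripper_force: 0.0
```

>>> {"fn": "arm_command", "kwargs": {
  "moves": [
    [[-1,0,0,0,0],[-1,0,0,0,0],[1,0,0,0,0],[1,0,0,0,0],[1,0,0,0,0]]
  ]
}}

```text
t: 9.47
position: [448.5, -184.4, 59.3]
ee_rot: [0.993, 0.121, 0.001, 0.001]
force: [-0.4, 0.1, 0.7]
opening: 51.5
gripper_force: 0.0
```

>>> {"fn": "arm_command", "kwargs": {
  "moves": [
    [[1,0,0,0,0],[1,0,0,0,0],[1,0,0,0,0]]
  ]
}}

```text
t: 9.72
position: [448.1, -183.3, 59.1]
ee_rot: [0.993, 0.121, 0.001, -0.0]
force: [-2.3, 5.7, 8.7]
opening: 40.6
gripper_force: 59.6
```

>>> {"fn": "arm_command", "kwargs": {
  "moves": [
    [[1,0,0,-0.5,0],[1,0,0,-1.5,0],[1,0,0,-2.5,0],[1,0,0,-3.5,0],[1,0,0,-4.5,0]]
  ]
}}

```text
t: 10.13
position: [447.4, -184.0, 195.1]
ee_rot: [0.993, 0.121, 0.0, 0.0]
force: [0.8, 0.8, -1.3]
opening: 40.4
gripper_force: 61.0
```

```bash
python3 - <<'E'
from h import *
go(433.7,72,200)
E
```

```text
go units [ 1.61 -8.39 -0.17] turn 0 rows>= 6.3 yaw 13.9 pos [ 447.4 -184.   195.1] t 10.13 op 40.4 q [ 0.43  0.28 -0.19  1.97  0.06  0.91 -1.12]
```

>>> {"fn": "arm_command", "kwargs": {
  "moves": [
    [[1,0.15,-0.7,0,0],[1,0.35,-1.8,-0.1,0],[1,0.56,-2.9,-0.1,0],[1,0.77,-4.0,-0.2,0],[1,0.97,-5.1,-0.2,0]]
  ]
}}

```text
t: 10.55
position: [439.1, -27.3, 200.1]
ee_rot: [0.993, 0.121, 0.001, 0.0]
force: [-0.2, -0.2, -0.4]
opening: 40.6
gripper_force: 61.0
```

>>> {"fn": "arm_command", "kwargs": {
  "moves": [
    [[1,0.2,-1.1,0,0],[1,0.4,-2.1,0,0],[1,0.55,-2.8,0,0],[1,0.63,-3.25,0,0],[1,0.63,-3.25,0,0]]
  ]
}}

```text
t: 10.97
position: [433.8, 74.0, 199.8]
ee_rot: [0.992, 0.123, 0.001, -0.001]
force: [0.1, -0.2, -0.8]
opening: 40.4
gripper_force: 61.0
```

```bash
python3 - <<'E'
from h import *
im,d,K,T,P=look("egg_cup",64,80); look("egg",150,300,show="w4");
go(433.7,72,100)
E
```

```text
egg_cup 0.72 [255. 182.] 740 rect [434.4  72.   46.6  47.3  13.2] circ [433.7  72.4  24.2] top [71.3 72.9] edge False ray@z1 [439.2  75.7]
  lm 0.84 [429.8  74.4]
  lm 0.42 [545.6 190.3]
egg 0.84 [254. 258.] 5097 rect [437.2  70.7  35.9  41.1  29.8] circ [434.7  69.6  21.2] top [210.3 220.1] edge False ray@z1 [452.   74.8]
  lm 0.85 [345.8  47. ]
go units [ 0.01 -0.09  3.3 ] turn 0 rows>= 2.4 yaw 13.8 pos [434.2  69.4 199.1] t 11.27 op 41.0 q [ 0.02  0.22 -0.35  2.05  0.09  0.9  -1.71]
```

View pics/w4.png

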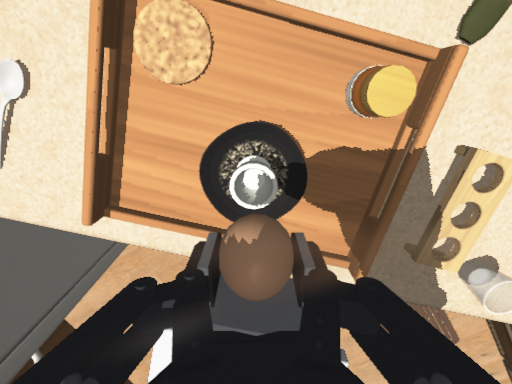

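The egg hangs upright at (256,257), just over the cup (255,183) and about 2 mm to its right. I'll lower it slowly.

>>> {"fn": "arm_command", "kwargs": {
  "moves": [
    [[1,0,-0.08,0.9,0],[1,0,-0.08,1.8,0],[1,0,-0.08,2.6,0],[1,0,-0.08,3.0,0],[1,0,-0.08,3.15,0]]
  ]
}}

```text
t: 11.68
position: [432.4, 71.7, 102.7]
ee_rot: [0.993, 0.12, -0.002, 0.0]
force: [-0.5, 0.5, 0.4]
opening: 40.7
gripper_force: 61.0
```

>>> {"fn": "arm_command", "kwargs": {
  "moves": [
    [[1,0,0,0,0],[1,0,0,0.05,0],[1,0,0,0.1,0],[1,0,0,0.13,0],[1,0,0,0.13,0]]
  ]
}}

```text
t: 12.1
position: [433.9, 72.9, 101.2]
ee_rot: [0.993, 0.121, 0.001, 0.0]
force: [0.3, 0.2, -0.8]
opening: 40.5
gripper_force: 61.0
```

>>> {"fn": "arm_command", "kwargs": {
  "moves": [
    [[1,0,0,0.04,0],[1,0,0,0.08,0],[1,0,0,0.12,0],[1,0,0,0.15,0],[1,0,0,0.15,0]]
  ]
}}

```text
t: 12.52
position: [433.4, 72.9, 96.0]
ee_rot: [0.993, 0.121, -0.0, 0.0]
force: [0.1, -0.6, -1.4]
opening: 40.8
gripper_force: 61.0
```

>>> {"fn": "arm_command", "kwargs": {
  "moves": [
    [[1,0,0,0.03,0],[1,0,0,0.05,0],[1,0,0,0.05,0]]
  ]
}}

```text
t: 12.77
position: [433.6, 72.9, 94.6]
ee_rot: [0.993, 0.121, 0.0, 0.0]
force: [-0.5, 0.2, 0.7]
opening: 40.8
gripper_force: 61.0
```

>>> {"fn": "arm_command", "kwargs": {
  "moves": [
    [[1,0,0,0.02,0],[1,0,0,0.04,0],[1,0,0,0.04,0]]
  ]
}}

```text
t: 13.02
position: [433.9, 72.9, 93.7]
ee_rot: [0.993, 0.121, 0.0, 0.0]
force: [-0.2, -0.3, 2.4]
opening: 40.8
gripper_force: 61.2
```

Light contact, so I release.

>>> {"fn": "arm_command", "kwargs": {
  "moves": [
    [[0.1,0,0,0.01,0],[-0.2,0,0,0.01,0],[-0.6,0,0,0,0],[-1,0,0,0,0],[-1,0,0,0,0]]
  ]
}}

```text
t: 13.43
position: [433.2, 72.9, 93.4]
ee_rot: [0.993, 0.121, -0.0, 0.0]
force: [-1.2, -1.4, 0.2]
opening: 84.1
gripper_force: 0.0
```

>>> {"fn": "arm_command", "kwargs": {
  "moves": [
    [[-1,0,0,-0.5,0],[-1,0,0,-1.5,0],[-1,0,0,-2.6,0],[-1,0,0,-3.5,0],[-1,0,0,-3.7,0]]
  ]
}}

```text
t: 13.85
position: [435.3, 73.6, 208.4]
ee_rot: [0.993, 0.121, 0.003, -0.0]
force: [0.6, 1.4, 0.0]
opening: 85.2
gripper_force: 0.0
```

```bash
python3 - <<'E'
from h import *
look("egg",86,140); look("egg",100,140); look("egg_cup",64,75)
go(364,-260.4,200,np.radians(13.9))
E
```

```text
egg 0.86 [258. 193.] 1528 rect [435.8  72.9  40.8  38.5  87.1] circ [434.9  72.3  21.1] top [106.7 114.8] edge False ray@z1 [441.1  72.7]
egg 0.6 [176.  46.] few
  lm 0.59 [414.7  71.9]
  lm 0.2 [551.6 -34.8]
egg 0.88 [255. 190.] 1190 rect [434.1  72.4  35.   36.2  28.4] circ [434.2  72.4  18.8] top [109.  115.2] edge False ray@z1 [444.8  75.7]
  lm 0.56 [413.1  68.6]
egg_cup 0.61 [254. 161.] 285 rect [446.9  75.3  20.8  46.4  12.5] circ [438.5  73.4  23.2] top [71.5 73.2] edge False ray@z1 [456.2  80.3]
  lm 0.98 [430.5  74.2]
  lm 0.72 [426.4 363. ]
go units [-4.9  10.23  0.13] turn 0.0 rows>= 8.3 yaw 13.9 pos [433.   72.8 203.5] t 14.3 op 85.9 q [ 0.02  0.21 -0.35  2.04  0.09  0.91 -1.72]
```

The egg stands upright in the cup: its top is at 115 mm and it is centred on the cup. The glass is next.

>>> {"fn": "arm_command", "kwargs": {
  "moves": [
    [[-1,-0.54,1.13,0,0],[-1,-1.08,2.26,0,0],[-1,-1.62,3.4,0,0],[-1,-2.16,4.5,0,0],[-1,-2.7,5.63,0,0]]
  ]
}}

```text
t: 14.72
position: [394.6, -111.9, 204.1]
ee_rot: [0.993, 0.121, -0.0, -0.0]
force: [1.0, -0.4, -0.0]
opening: 85.4
gripper_force: 0.0
```

>>> {"fn": "arm_command", "kwargs": {
  "moves": [
    [[-1,-0.54,1.13,0,0],[-1,-1.08,2.26,0,0],[-1,-1.62,3.4,0,0],[-1,-2.1,4.4,0.1,0],[-1,-2.2,4.6,0.1,0]]
  ]
}}

```text
t: 15.13
position: [362.3, -265.6, 200.7]
ee_rot: [0.993, 0.118, -0.001, 0.001]
force: [-0.2, 0.5, 0.1]
opening: 85.3
gripper_force: 0.0
```

>>> {"fn": "arm_command", "kwargs": {
  "moves": [
    [[-1,0,0,0,0],[-1,0,0,0,0]]
  ]
}}

```text
t: 15.3
position: [364.5, -259.7, 201.0]
ee_rot: [0.993, 0.121, -0.0, -0.001]
force: [0.5, 0.6, 0.4]
opening: 85.0
gripper_force: 0.0
```

```bash
python3 - <<'E'
from h import *
look("glass",50,70)
go(364,-260.4,39)
E
```

```text
glass 0.96 [476. 116.] 1102 rect [ 479.8 -461.2   50.6   49.7   26. ] circ [ 480.  -462.1   26.2] top [56.6 60.3] edge True ray@z1 [ 480.4 -449.1]
glass 0.91 [444. 200.] 861 rect [ 390.3 -474.4   49.9   50.    62.9] circ [ 390.3 -474.7   25.9] top [56.9 60. ] edge False ray@z1 [ 393.8 -459.2]
glass 0.71 [254. 180.] 539 rect [ 364.3 -260.7   50.1   49.3   40. ] circ [ 363.9 -260.2   25.7] top [58.2 60.2] edge False ray@z1 [ 367.3 -257.5]
glass 0.67 [501. 195.] few
  lm 0.95 [ 412.7 -571.2]
  lm 0.9 [ 371.9 -262.5]
go units [-0.05  0.05  5.41] turn 0 rows>= 4.0 yaw 14.1 pos [ 365.1 -258.7  201.4] t 15.45 op 85.4 q [ 0.58  0.21 -0.1   2.04  0.02  0.9  -0.86]
```

>>> {"fn": "arm_command", "kwargs": {
  "moves": [
    [[-1,-0.03,0.02,1.2,0],[-1,-0.03,0.02,2.5,0],[-1,-0.03,0.02,3.8,0],[-1,-0.03,0.02,4.8,0],[-1,-0.03,0.02,5.37,0]]
  ]
}}

```text
t: 15.87
position: [363.1, -258.9, 37.7]
ee_rot: [0.992, 0.122, -0.001, -0.001]
force: [-0.1, 0.7, -0.0]
opening: 85.3
gripper_force: 0.0
```

>>> {"fn": "arm_command", "kwargs": {
  "moves": [
    [[-1,0,0,0,0],[1,0,0,0,0],[1,0,0,0,0],[1,0,0,0,0],[1,0,0,0,0]]
  ]
}}

```text
t: 16.28
position: [365.2, -261.3, 42.3]
ee_rot: [0.993, 0.121, 0.001, 0.001]
force: [-1.4, 2.6, 12.3]
opening: 47.3
gripper_force: 59.7
```

>>> {"fn": "arm_command", "kwargs": {
  "moves": [
    [[1,0,0,0,0],[1,0,0,0,0],[1,0,0,0,0]]
  ]
}}

```text
t: 16.53
position: [365.0, -261.3, 42.3]
ee_rot: [0.993, 0.121, 0.001, 0.001]
force: [-0.9, 2.4, 11.5]
opening: 47.9
gripper_force: 59.8
```

```bash
python3 - <<'E'
from h import *
go(546.5,186,205,np.radians(90)); 
E
```

```text
go units [  9.47 -13.01  -5.43] turn -12.68 rows>= 12.4 yaw 13.9 pos [ 365.  -261.3   42.3] t 16.53 op 47.9 q [ 0.56  0.46 -0.08  2.2   0.07  0.48 -0.9 ]
```

>>> {"fn": "arm_command", "kwargs": {
  "moves": [
    [[1,0,0,-1.2,0],[1,0.1,-0.2,-2.5,0],[1,0.5,-0.7,-3.6,0],[1,1.0,-1.4,-4.6,0],[1,1.7,-2.3,-5.3,0]]
  ]
}}

```text
t: 16.95
position: [397.1, -182.8, 203.6]
ee_rot: [0.993, 0.119, 0.002, 0.002]
force: [1.7, -1.0, -0.4]
opening: 47.7
gripper_force: 61.8
```

>>> {"fn": "arm_command", "kwargs": {
  "moves": [
    [[1,0.7,-0.98,-0.1,0],[1,1.4,-1.95,-0.1,0],[1,2.15,-2.95,-0.1,0],[1,2.9,-3.95,-0.1,0],[1,3.65,-5.0,-0.1,0]]
  ]
}}

```text
t: 17.37
position: [467.6, -8.5, 204.0]
ee_rot: [0.993, 0.121, 0.001, 0.0]
force: [1.1, -0.3, 0.3]
opening: 48.1
gripper_force: 61.8
```

>>> {"fn": "arm_command", "kwargs": {
  "moves": [
    [[1,0.7,-0.98,0,0],[1,1.4,-1.95,0,0],[1,2.15,-2.95,0,0],[1,2.9,-3.95,0,0],[1,3.65,-5.0,0,0]]
  ]
}}

```text
t: 17.78
position: [537.9, 163.4, 203.9]
ee_rot: [0.993, 0.121, 0.001, 0.0]
force: [0.8, -0.8, -1.4]
opening: 47.9
gripper_force: 61.8
```

>>> {"fn": "arm_command", "kwargs": {
  "moves": [
    [[1,0.2,-0.3,0,1],[1,0.42,-0.6,0,2.1],[1,0.42,-0.6,0,3.2],[1,0.42,-0.6,0,4.3],[1,0.42,-0.6,0,5.4]]
  ]
}}

```text
t: 18.2
position: [545.2, 182.8, 203.7]
ee_rot: [0.987, -0.163, 0.001, -0.0]
force: [0.0, -0.1, -0.7]
opening: 47.7
gripper_force: 61.8
```

>>> {"fn": "arm_command", "kwargs": {
  "moves": [
    [[1,0,0,0,1.1],[1,0,0,0,2.2],[1,0,0,0,3.3],[1,0,0,0,4.4],[1,0,0,0,5.4]]
  ]
}}

```text
t: 18.62
position: [545.1, 181.8, 203.3]
ee_rot: [0.908, -0.419, -0.001, -0.001]
force: [0.2, 0.1, -2.7]
opening: 47.7
gripper_force: 61.8
```

```bash
python3 - <<'E'
from h import *
look("coaster",12,30,show="w5"); look("glass",190,300); look("honey_jar",50,80)
go(546.5,186,70)
E
```

```text
coaster 0.92 [252. 170.] 3325 rect [547.6 186.   79.6  79.3  68.8] circ [547.3 186.8  41.4] top [17.5 19. ] edge False ray@z1 [550.7 183.3]
coaster 0.16 [359. 113.] 16115 rect [4.714e+02 7.560e+01 2.706e+02 3.304e+02 1.000e-01] circ [478.5  97.8 191.9] top [13.  26.5] edge True ray@z1 [502.7  56.8]
  lm 0.89 [545.4 193. ]
glass 0.78 [256. 268.] 6442 rect [544.6 184.5  48.2  51.2  42. ] circ [544.4 184.5  25.9] top [210.1 220.1] edge False ray@z1 [561.4 164.8]
  lm 0.57 [489.1 245.5]
honey_jar 0.61 [394.  15.] 1413 rect [543.7 -16.8  44.1  21.1  36.2] circ [549.3 -24.4  22.1] top [69.1 71.1] edge True ray@z1 [553.9  -6.7]
  lm 0.77 [547.5 -31.8]
go units [-0.06 -0.14  4.39] turn 0 rows>= 3.2 yaw -49.4 pos [544.8 181.9 201.6] t 19.07 op 47.5 q [-0.59  0.4   0.24  1.77 -0.11  0.99 -2.74]
```

View pics/w5.png

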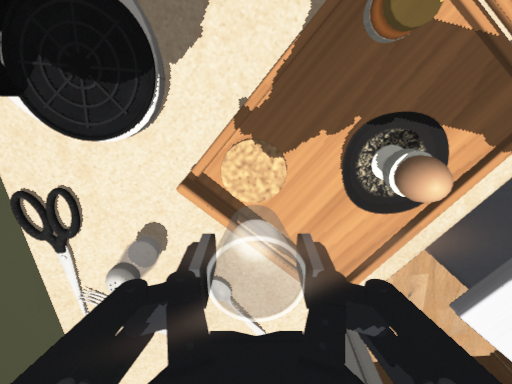

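The glass hangs at (256,275) over the coaster (253,170); the egg cup with its egg is undisturbed at (400,170). Joint 7 is at its limit, so I'll back the turn off while descending.

>>> {"fn": "arm_command", "kwargs": {
  "moves": [
    [[1,0.01,-0.12,0.5,-1],[1,0.01,-0.12,1.7,-2],[1,0.01,-0.12,2.9,-2],[1,0.01,-0.12,4.0,-2],[1,0.01,-0.12,4.45,-2]]
  ]
}}

```text
t: 19.48
position: [545.2, 183.0, 63.9]
ee_rot: [0.947, -0.321, -0.003, 0.002]
force: [-1.3, 0.2, -0.9]
opening: 47.7
gripper_force: 61.9
```

>>> {"fn": "arm_command", "kwargs": {
  "moves": [
    [[1,0,0,0,0],[1,0,0,0,0]]
  ]
}}

```text
t: 19.65
position: [547.3, 183.6, 67.7]
ee_rot: [0.947, -0.321, -0.002, 0.001]
force: [1.3, -0.2, 0.6]
opening: 47.7
gripper_force: 61.9
```

```bash
python3 - <<'E'
from h import *
look("glass",60,100)
go(547.4,186.4,58.3)
E
```

```text
glass 0.68 [254. 267.] 5699 rect [546.9 184.7  47.6  51.7  55.4] circ [546.7 184.1  26. ] top [76.6 85.1] edge False ray@z1 [551.7 182.2]
  lm 0.83 [534.1 194.4]
  lm 0.29 [418.6  65.4]
go units [-0.08 -0.03  0.38] turn 0 rows>= 0.3 yaw -37.4 pos [548.7 184.4  69.7] t 19.8 op 47.8 q [-0.53  0.57  0.15  1.88 -0.13  0.71 -2.52]
```

>>> {"fn": "arm_command", "kwargs": {
  "moves": [
    [[1,-0.04,-0.05,0.1,0],[1,-0.04,-0.05,0.2,0],[1,-0.04,-0.05,0.28,0],[1,-0.04,-0.05,0.28,0]]
  ]
}}

```text
t: 20.13
position: [547.2, 186.2, 59.4]
ee_rot: [0.947, -0.32, -0.001, 0.001]
force: [0.8, -0.1, -0.9]
opening: 47.8
gripper_force: 61.9
```

>>> {"fn": "arm_command", "kwargs": {
  "moves": [
    [[1,0,0,0.04,0],[1,0,0,0.08,0],[1,0,0,0.08,0]]
  ]
}}

```text
t: 20.38
position: [547.9, 186.0, 58.4]
ee_rot: [0.947, -0.321, -0.0, 0.001]
force: [-2.6, -1.1, 12.7]
opening: 48.0
gripper_force: 62.6
```

>>> {"fn": "arm_command", "kwargs": {
  "moves": [
    [[0.0,0,0,0,0],[-0.3,0,0,0,0],[-0.6,0,0,0,0],[-0.6,0,0,0,0]]
  ]
}}

```text
t: 20.72
position: [547.4, 186.1, 57.2]
ee_rot: [0.947, -0.321, -0.001, 0.001]
force: [-0.1, -0.5, -0.2]
opening: 68.4
gripper_force: 0.0
```

>>> {"fn": "arm_command", "kwargs": {
  "moves": [
    [[-0.6,0,0,-0.6,0],[-0.6,0,0,-1.7,0],[-0.6,0,0,-2.9,0],[-1,0,0,-4.1,0],[-1,0,0,-4.8,0]]
  ]
}}

```text
t: 21.13
position: [548.8, 186.5, 204.9]
ee_rot: [0.947, -0.321, 0.001, -0.0]
force: [1.6, -0.5, 0.0]
opening: 85.4
gripper_force: 0.0
```

>>> {"fn": "arm_command", "kwargs": {
  "moves": [
    [[-1,0,0,0,-1.1],[-1,0,0,0,-2.2],[-1,0,0,0,-3.3],[-1,0,0,0,-4.4],[-1,0,0,0,-5.5]]
  ]
}}

```text
t: 21.55
position: [547.6, 186.2, 201.1]
ee_rot: [0.999, -0.036, -0.001, 0.001]
force: [-0.5, 0.2, -0.2]
opening: 85.4
gripper_force: 0.0
```

```bash
python3 - <<'E'
from h import *
look("glass",66,90); look("coaster",12,22); im,d,K,T,P=look("shaker",80,100); look("teaspoon",-5,20)
go(575,345,200)
E
```

```text
glass 0.85 [253. 185.] 639 rect [548.  187.9  50.   50.5  86.9] circ [547.8 188.2  25.6] top [74.3 76.2] edge False ray@z1 [551.  188.3]
  lm 0.64 [546.3 188.4]
  lm 0.24 [429.1 365.6]
coaster 0.87 [258. 158.] 1623 rect [556.2 183.8  79.7  60.9  77.7] circ [546.6 185.9  40.7] top [17.5 18.9] edge False ray@z1 [563.9 181.3]
  lm 0.75 [543.5 186.5]
  lm 0.42 [583.8 365. ]
shaker 0.98 [ 82. 154.] 990 rect [589.5 362.2  33.   28.9   8.9] circ [589.3 363.7  16.6] top [87.7 91.1] edge False ray@z1 [595.9 337.9]
shaker 0.57 [456. 157.] few
  lm 0.82 [587.4 365.1]
teaspoon 0.95 [132. 239.] 612 rect [449.2 359.5  28.2  84.7  80.6] circ [449.6 361.8  42.5] top [ 6.2 11. ] edge False ray@z1 [464.9 359. ]
  lm 0.89 [426.2 369.8]
go units [ 0.5  -5.34  0.03] turn 0 rows>= 3.9 yaw -4.4 pos [547.7 186.3 201.2] t 22.15 op 85.5 q [-0.46  0.4   0.06  1.75 -0.03  0.99 -2.04]
```

The glass is on the coaster within 2 mm. Now the shaker, staying low because of the cabinet.

>>> {"fn": "arm_command", "kwargs": {
  "moves": [
    [[-1,0.18,-1.1,0.3,0],[-1,0.36,-2.3,0.6,0],[-1,0.54,-3.5,0.9,0],[-1,0.72,-4.7,1.2,0],[-1,0.9,-5.8,1.4,0]]
  ]
}}

```text
t: 22.57
position: [587.6, 359.9, 158.0]
ee_rot: [0.999, -0.038, -0.001, 0.001]
force: [0.2, 0.1, -0.3]
opening: 85.1
gripper_force: 0.0
```

>>> {"fn": "arm_command", "kwargs": {
  "moves": [
    [[-1,0,-0.15,0,0],[-1,0,-0.15,0,0]]
  ]
}}

```text
t: 22.73
position: [587.0, 365.4, 157.8]
ee_rot: [0.999, -0.036, -0.002, 0.0]
force: [-0.2, -0.0, -0.0]
opening: 85.2
gripper_force: 0.0
```

```bash
python3 - <<'E'
from h import *
im,d,K,T,P=look("shaker",80,100,show="w6"); look("teaspoon",-5,20)
go(589,363,48)
E
```

```text
shaker 0.76 [257. 192.] 1193 rect [590.  364.8  32.9  31.8  81.3] circ [589.7 364.6  16.8] top [88.  91.1] edge False ray@z1 [602.2 363.6]
  lm 0.78 [585.7 363.5]
teaspoon 0.61 [263. 278.] 951 rect [429.9 369.   31.4 126.3  71.2] circ [427.7 362.6  63.8] top [ 6.4 11. ] edge False ray@z1 [461.  360.9]
teaspoon 0.51 [485. 303.] 1011 rect [428.3  88.2  82.8  48.4   7.7] circ [430.1  75.3  41.5] top [18.2 19.8] edge True ray@z1 [400.1  79.8]
  lm 0.85 [423.5 366.7]
go units [ 0.   -0.09  3.72] turn 0 rows>= 2.7 yaw -4.5 pos [588.8 360.4 159.7] t 23.03 op 85.1 q [-0.66  0.61  0.05  1.5  -0.03  1.03 -2.25]
```

View pics/w6.png

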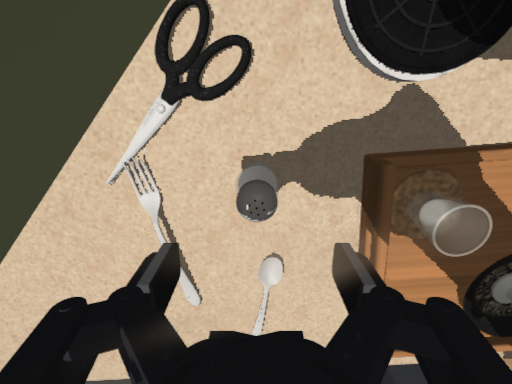

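The shaker (257,195) is centred and the fork, scissors and teaspoon (265,290) are clear of the fingers. I descend and grip.

>>> {"fn": "arm_command", "kwargs": {
  "moves": [
    [[-1,0.04,-0.02,1.0,0],[-1,0.04,-0.02,2.1,0],[-1,0.04,-0.02,3.1,0],[-1,0.04,-0.02,3.6,0],[-1,0.04,-0.02,3.6,0]]
  ]
}}

```text
t: 23.45
position: [587.3, 359.9, 47.2]
ee_rot: [0.999, -0.039, -0.004, 0.003]
force: [-0.7, 0.4, -0.2]
opening: 85.3
gripper_force: 0.0
```

>>> {"fn": "arm_command", "kwargs": {
  "moves": [
    [[-1,0,0,0,0],[1,0,0,0,0],[1,0,0,0,0],[1,0,0,0,0],[1,0,0,0,0]]
  ]
}}

```text
t: 23.87
position: [590.0, 363.0, 52.4]
ee_rot: [0.999, -0.038, -0.0, -0.0]
force: [-0.1, 1.2, 10.7]
opening: 38.8
gripper_force: 16.7
```

>>> {"fn": "arm_command", "kwargs": {
  "moves": [
    [[1,0,0,0,0],[1,0,0,0,0],[1,0,0,0,0]]
  ]
}}

```text
t: 24.12
position: [590.1, 363.3, 52.9]
ee_rot: [0.999, -0.038, 0.0, -0.0]
force: [-0.5, -0.4, 7.9]
opening: 36.6
gripper_force: 59.1
```

```bash
python3 - <<'E'
from h import *
go(548,80,160)
E
```

```text
go units [-0.68  9.52 -3.58] turn 0 rows>= 7.5 yaw -4.4 pos [590.1 363.3  52.9] t 24.12 op 36.6 q [-0.65  0.73  0.04  1.57 -0.03  0.84 -2.25]
```

>>> {"fn": "arm_command", "kwargs": {
  "moves": [
    [[1,0,0,-0.5,0],[1,0,0,-1.3,0],[1,0,0,-2.3,0],[1,0,0,-3.3,0],[1,0,0,-3.7,0]]
  ]
}}

```text
t: 24.53
position: [591.1, 363.6, 167.0]
ee_rot: [0.999, -0.038, 0.001, -0.001]
force: [1.0, 0.8, -0.7]
opening: 36.8
gripper_force: 59.9
```

```bash
python3 - <<'E'
from h import *
look("shaker",160,250,show="w7")
go(548,80,165)
E
```

```text
shaker 0.75 [255. 269.] 6211 rect [594.2 363.5  29.8  35.6   5.8] circ [589.7 363.8  19.6] top [196.6 204.7] edge False ray@z1 [612.7 362.2]
  lm 0.88 [534.  368.6]
go units [-0.67  9.51 -0.07] turn 0 rows>= 7.0 yaw -4.4 pos [589.9 362.9 163. ] t 24.68 op 36.3 q [-0.66  0.61  0.05  1.49 -0.03  1.04 -2.25]
```

View pics/w7.png

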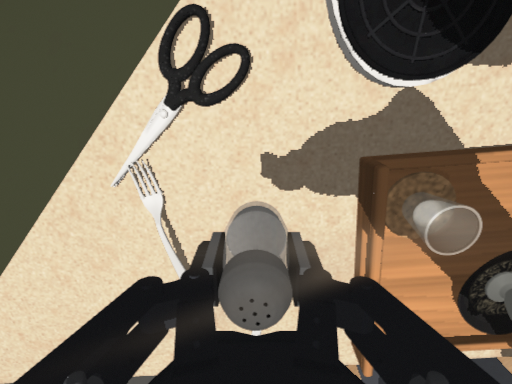

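The shaker hangs upright in the grip, its cap at (255,290). I carry it over the glass to the midpoint.

>>> {"fn": "arm_command", "kwargs": {
  "moves": [
    [[1,-0.06,0.9,0,0],[1,-0.15,2.1,0,0],[1,-0.24,3.3,0,0],[1,-0.33,4.5,0,0],[1,-0.42,5.7,0,0]]
  ]
}}

```text
t: 25.1
position: [562.1, 191.1, 160.1]
ee_rot: [0.999, -0.038, -0.003, 0.001]
force: [1.0, -0.4, -0.9]
opening: 36.3
gripper_force: 59.9
```

>>> {"fn": "arm_command", "kwargs": {
  "moves": [
    [[1,-0.1,1.2,0,0],[1,-0.2,2.3,0,0],[1,-0.25,3.2,0,0],[1,-0.25,3.8,0,0],[1,-0.25,3.8,0,0]]
  ]
}}

```text
t: 25.52
position: [546.0, 74.2, 160.6]
ee_rot: [0.999, -0.041, -0.003, 0.002]
force: [-0.8, -0.7, -1.1]
opening: 36.7
gripper_force: 59.9
```

```bash
python3 - <<'E'
from h import *
look("shaker",150,250); look("glass",66,90); look("honey_jar",50,80)
go(548.5,80.5,66)
E
```

```text
shaker 0.65 [256. 266.] 6476 rect [549.8  74.1  36.6  29.2  86.3] circ [545.5  74.   19.9] top [189.6 198.4] edge False ray@z1 [570.1  72.5]
shaker 0.46 [163. 176.] few
  lm 0.67 [490.6  76.5]
  lm 0.49 [546.5 -30.3]
glass 0.77 [137. 202.] 1052 rect [548.3 187.7  49.7  50.3  13.2] circ [548.2 187.8  25.5] top [73.3 76. ] edge False ray@z1 [556.2 179.4]
  lm 0.83 [543.9 195.1]
  lm 0.75 [546.3 -31.3]
go units [0.04 0.01 3.2 ] turn 0 rows>= 2.3 yaw -4.3 pos [547.5  80.9 162.1] t 25.97 op 36.8 q [-0.29  0.41  0.06  1.86 -0.03  0.88 -1.86]
```

>>> {"fn": "arm_command", "kwargs": {
  "moves": [
    [[1,0.03,0.02,1.0,0],[1,0.03,0.02,2.0,0],[1,0.03,0.02,2.7,0],[1,0.03,0.02,3.0,0],[1,0.03,0.02,3.0,0]]
  ]
}}

```text
t: 26.38
position: [546.9, 79.3, 70.5]
ee_rot: [0.999, -0.038, -0.003, 0.001]
force: [-0.0, 0.5, -0.8]
opening: 36.6
gripper_force: 59.9
```

>>> {"fn": "arm_command", "kwargs": {
  "moves": [
    [[1,0,0,0.05,0],[1,0,0,0.1,0],[1,0,0,0.13,0],[1,0,0,0.13,0]]
  ]
}}

```text
t: 26.72
position: [548.9, 79.4, 69.4]
ee_rot: [0.999, -0.038, -0.0, 0.0]
force: [0.4, -1.0, -0.3]
opening: 36.5
gripper_force: 59.9
```

>>> {"fn": "arm_command", "kwargs": {
  "moves": [
    [[1,0,0,0.07,0],[1,0,0,0.14,0],[1,0,0,0.19,0],[1,0,0,0.19,0]]
  ]
}}

```text
t: 27.05
position: [548.4, 79.2, 62.9]
ee_rot: [0.999, -0.038, -0.001, 0.0]
force: [-0.1, 1.1, 0.7]
opening: 36.5
gripper_force: 60.2
```

>>> {"fn": "arm_command", "kwargs": {
  "moves": [
    [[1,0,0,0.04,0],[1,0,0,0.04,0]]
  ]
}}

```text
t: 27.22
position: [548.6, 79.2, 62.7]
ee_rot: [0.999, -0.038, -0.001, 0.0]
force: [-4.3, -1.0, 15.2]
opening: 36.5
gripper_force: 62.4
```

>>> {"fn": "arm_command", "kwargs": {
  "moves": [
    [[0.1,0,0,0,0],[-0.3,0,0,0,0],[-0.6,0,0,0,0],[-0.7,0,0,0,0]]
  ]
}}

```text
t: 27.55
position: [548.1, 79.2, 61.4]
ee_rot: [0.999, -0.038, -0.001, 0.001]
force: [0.2, 0.1, -0.2]
opening: 72.0
gripper_force: 0.0
```

>>> {"fn": "arm_command", "kwargs": {
  "moves": [
    [[-0.7,0,0,-0.6,0],[-0.7,0,0,-1.7,0],[-0.7,0,0,-2.9,0],[-1,0,0,-4.1,0],[-1,0,0,-4.7,0]]
  ]
}}

```text
t: 27.97
position: [549.9, 79.6, 206.6]
ee_rot: [0.999, -0.038, 0.001, -0.0]
force: [1.5, -0.4, -0.0]
opening: 85.6
gripper_force: 0.0
```

```bash
python3 - <<'E'
from h import *
look("shaker",88,120); look("plate",20,35); look("egg",100,130)
go(418,345,210)
E
```

```text
shaker 0.7 [253. 182.] 925 rect [548.9  79.8  34.   32.1  48.7] circ [548.1  80.5  17.1] top [ 97.7 100.9] edge False ray@z1 [563.6  80.7]
  lm 0.69 [549.9  82.4]
plate 0.57 [262. 241.] 2756 rect [437.8  72.5 114.1 123.7   0.5] circ [433.   72.4  61.9] top [26.4 32.3] edge False ray@z1 [460.1  78. ]
plate 0.15 [255. 183.] 16 rect [565.5  81.7   2.9  20.5   6.2] circ [564.5  81.6  10.3] top [30.7 34.5] edge False ray@z1 [538.3  81.6]
  lm 0.82 [425.4  76.9]
egg 0.63 [268. 291.] 827 rect [437.8  72.   36.3  29.4  81.5] circ [435.   72.1  18.7] top [108.4 114.6] edge False ray@z1 [454.3  73.9]
  lm 0.69 [393.9  71.4]
go units [-5.   -8.5  -0.29] turn 0 rows>= 7.2 yaw -4.4 pos [547.9  79.2 201.3] t 28.42 op 85.3 q [-0.29  0.37  0.07  1.81 -0.03  0.97 -1.86]
```

>>> {"fn": "arm_command", "kwargs": {
  "moves": [
    [[-1,-0.6,-1.05,0,0],[-1,-1.2,-2.1,0,0],[-1,-1.8,-3.15,0,0],[-1,-2.4,-4.2,0,0],[-1,-3.0,-5.2,0,0]]
  ]
}}

```text
t: 28.83
position: [469.5, 243.2, 201.9]
ee_rot: [0.999, -0.038, -0.002, 0.001]
force: [0.0, 0.0, 0.3]
opening: 85.4
gripper_force: 0.0
```

>>> {"fn": "arm_command", "kwargs": {
  "moves": [
    [[-1,-0.6,-1.05,0,0],[-1,-1.2,-2.1,0,0],[-1,-1.7,-3.1,0,0],[-1,-2.0,-3.5,0,0],[-1,-2.0,-3.5,0,0]]
  ]
}}

```text
t: 29.25
position: [415.8, 355.3, 201.7]
ee_rot: [0.999, -0.035, -0.002, 0.0]
force: [0.8, -0.1, -0.1]
opening: 85.4
gripper_force: 0.0
```

```bash
python3 - <<'E'
from h import *
im,d,K,T,P=look("teaspoon",-5,20,show="w8")
r=cams.cut_out("teaspoon","wrist")[0]["region"]
v,u=np.nonzero(r); q=np.array([ray((a,b),3,K,T)[:2] for a,b in zip(u,v)])
c=q.mean(0); w,V=np.linalg.eigh(np.cov((q-c).T)); ax=V[:,1]*np.sign(V[0,1]); t=(q-c)@ax
e0,e1=c+ax*t.min(),c+ax*t.max(); print("ends",np.round(e0),np.round(e1),"mid",np.round((e0+e1)/2,1),"len",np.ptp(t),"yaw",np.degrees(np.arctan2(ax[1],ax[0])))
near=abs(t-(t.min()+t.max())/2)<15; print("mid pts centre",q[near].mean(0))
go(*((e0+e1)/2),19,np.arctan2(ax[1],ax[0]))
E
```

```text
teaspoon 0.6 [247. 134.] 1266 rect [424.6 366.9  28.9 134.8  76.9] circ [424.7 367.6  67.5] top [ 6.7 11.3] edge False ray@z1 [458.7 362.6]
  lm 0.73 [424.2 365.3]
ends [359. 384.] [490. 351.] mid [424.6 367.4] len 134.93810387017515 yaw -13.794463417956216
mid pts centre [423.83813591 367.58198885]
go units [ 0.13 -0.62  6.1 ] turn 1.55 rows>= 4.5 yaw -4.5 pos [419.6 349.7 202.1] t 29.45 op 85.1 q [-0.77  0.36 -0.03  1.82  0.01  0.97 -2.46]
```

View pics/w8.png

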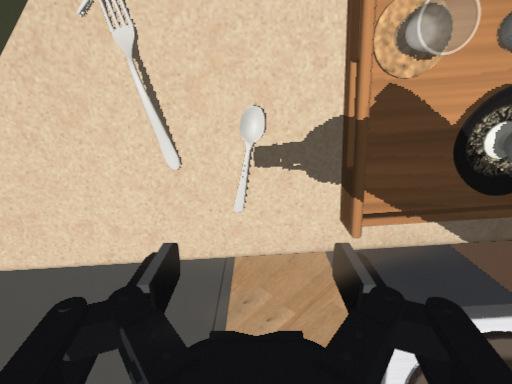

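The teaspoon runs from its bowl at (252,125) to its handle end at (239,208), turned about −14°. The fork at (170,160) stays clear.

>>> {"fn": "arm_command", "kwargs": {
  "moves": [
    [[-1,0.13,-0.58,1,0.8],[-1,0.13,-0.58,2.2,1.55],[-1,0.13,-0.58,3.4,1.55],[-1,0.13,-0.58,4.5,1.55],[-1,0.13,-0.58,5.0,1.55]]
  ]
}}

```text
t: 29.87
position: [423.3, 364.7, 48.6]
ee_rot: [0.993, -0.12, -0.002, 0.003]
force: [-0.5, -1.0, 0.4]
opening: 85.2
gripper_force: 0.0
```

>>> {"fn": "arm_command", "kwargs": {
  "moves": [
    [[-1,0,0,0,0],[-1,0,0,0,0]]
  ]
}}

```text
t: 30.03
position: [424.4, 366.6, 52.2]
ee_rot: [0.993, -0.12, -0.001, 0.001]
force: [0.6, 0.1, 0.8]
opening: 85.4
gripper_force: 0.0
```

```bash
python3 - <<'E'
from h import *
for i in range(3): grab("wrist"); go(424.3,367.2,19,np.radians(-13.8))
E
```

```text
go units [-0.02  0.01  1.14] turn 0.0 rows>= 0.8 yaw -13.8 pos [425.  367.4  53.3] t 30.08 op 85.6 q [-0.8   0.57 -0.    1.92  0.    0.65 -2.62]
go units [-0.02  0.03  1.16] turn 0.0 rows>= 0.9 yaw -13.8 pos [425.1 368.1  53.9] t 30.13 op 85.1 q [-0.8   0.57 -0.    1.92  0.    0.65 -2.62]
go units [-0.02  0.05  1.17] turn 0.01 rows>= 0.9 yaw -13.8 pos [425.2 368.4  54.2] t 30.18 op 85.3 q [-0.81  0.57 -0.    1.92  0.    0.65 -2.62]
```

>>> {"fn": "arm_command", "kwargs": {
  "moves": [
    [[-1,-0.02,0.03,0.5,0],[-1,-0.02,0.03,0.9,0],[-1,-0.02,0.03,1.13,0],[-1,-0.02,0.03,1.13,0],[-1,-0.02,0.03,1.13,0]]
  ]
}}

```text
t: 30.6
position: [423.0, 367.1, 18.6]
ee_rot: [0.993, -0.119, -0.001, 0.001]
force: [0.2, -0.1, -0.4]
opening: 85.3
gripper_force: 0.0
```

>>> {"fn": "arm_command", "kwargs": {
  "moves": [
    [[1,0,0,0,0],[1,0,0,0,0],[1,0,0,0,0],[1,0,0,0,0],[1,0,0,0,0]]
  ]
}}

```text
t: 31.02
position: [423.2, 367.3, 18.9]
ee_rot: [0.993, -0.119, -0.001, 0.0]
force: [0.9, -0.6, -0.3]
opening: 25.5
gripper_force: 0.0
```

>>> {"fn": "arm_command", "kwargs": {
  "moves": [
    [[1,0,0,0,0],[1,0,0,0,0],[1,0,0,0,0],[1,0,0,0,0]]
  ]
}}

```text
t: 31.35
position: [423.2, 367.4, 19.2]
ee_rot: [0.993, -0.119, -0.001, 0.0]
force: [-0.8, -0.8, 5.8]
opening: 19.3
gripper_force: 58.3
```

>>> {"fn": "arm_command", "kwargs": {
  "moves": [
    [[1,0,0,-1.0,0],[1,0,0,-2.2,0],[1,0,0,-3.4,0],[1,0,0,-4.6,0],[1,0,0,-5.8,0]]
  ]
}}

```text
t: 31.77
position: [423.1, 367.1, 194.5]
ee_rot: [0.993, -0.119, -0.001, 0.001]
force: [0.5, 0.3, -0.6]
opening: 19.4
gripper_force: 58.9
```

>>> {"fn": "arm_command", "kwargs": {
  "moves": [
    [[1,0.25,1.0,-0.2,0],[1,0.55,2.2,-0.3,0],[1,0.85,3.4,-0.3,0],[1,1.15,4.6,-0.3,0],[1,1.45,5.8,-0.3,0]]
  ]
}}

```text
t: 32.18
position: [424.1, 186.4, 202.1]
ee_rot: [0.993, -0.119, -0.001, 0.0]
force: [-0.0, 0.4, 0.1]
opening: 19.1
gripper_force: 58.9
```

>>> {"fn": "arm_command", "kwargs": {
  "moves": [
    [[1,0.3,1.2,0,0],[1,0.6,2.4,0,0],[1,0.9,3.6,0,0],[1,1.2,4.8,0,0],[1,1.5,5.9,0,0]]
  ]
}}

```text
t: 32.6
position: [425.7, 3.3, 202.2]
ee_rot: [0.993, -0.12, -0.001, 0.001]
force: [1.0, -0.3, 0.3]
opening: 19.3
gripper_force: 58.9
```

>>> {"fn": "arm_command", "kwargs": {
  "moves": [
    [[1,0.25,0.9,0,-1.0],[1,0.25,0.9,0,-2.1],[1,0.25,0.9,0,-2.3],[1,0.25,0.9,0,-2.3]]
  ]
}}

```text
t: 32.93
position: [427.1, -22.4, 202.1]
ee_rot: [1.0, -0.0, -0.001, 0.0]
force: [-0.1, -0.3, -0.3]
opening: 19.1
gripper_force: 58.9
```

```bash
python3 - <<'E'
from h import *
look("teaspoon",100,300,show="w9"); look("egg",100,130)
go(424,-24,40,0)
E
```

```text
teaspoon 0.68 [255. 182.] 5108 rect [428.5 -18.6  29.4 135.6  85.3] circ [428.  -22.4  68.1] top [189.5 194. ] edge False ray@z1 [471.5 -22.3]
  lm 0.91 [322.5 -24.4]
egg 0.95 [157. 184.] 1253 rect [434.6  71.2  36.6  35.2  26.5] circ [434.1  71.8  19. ] top [108.7 114.8] edge False ray@z1 [443.5  61. ]
  lm 0.73 [415.7  92.3]
  lm 0.55 [547.5  80.7]
go units [-0.09  0.07  5.4 ] turn 0.02 rows>= 4.0 yaw 0.1 pos [427.2 -21.8 202. ] t 33.23 op 19.3 q [-0.21  0.16  0.16  2.1  -0.03  0.88 -1.6 ]
```

View pics/w9.png

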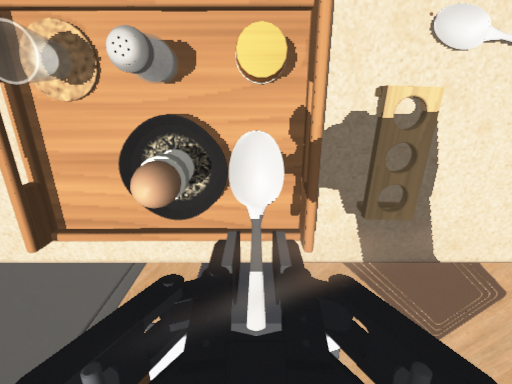

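The spoon is held straight with its bowl (257,165) pointing away. The egg, shaker, glass and jar all stand in place. Now I lower it.

>>> {"fn": "arm_command", "kwargs": {
  "moves": [
    [[1,-0.1,0.08,1.2,0],[1,-0.1,0.08,2.5,0],[1,-0.1,0.08,3.8,0],[1,-0.1,0.08,4.8,0],[1,-0.1,0.08,5.4,0]]
  ]
}}

```text
t: 33.65
position: [422.4, -24.7, 37.3]
ee_rot: [1.0, 0.001, -0.003, 0.001]
force: [-1.3, -1.0, -0.9]
opening: 19.3
gripper_force: 58.9
```

>>> {"fn": "arm_command", "kwargs": {
  "moves": [
    [[1,0,0,0,0],[1,0,0,0.1,0],[1,0,0,0.2,0],[1,0,0,0.25,0],[1,0,0,0.25,0]]
  ]
}}

```text
t: 34.07
position: [424.6, -25.0, 33.3]
ee_rot: [1.0, 0.001, -0.0, 0.0]
force: [0.0, 0.8, 0.2]
opening: 18.6
gripper_force: 58.9
```

>>> {"fn": "arm_command", "kwargs": {
  "moves": [
    [[1,0,0,0.05,0],[1,0,0,0.1,0],[1,0,0,0.12,0],[1,0,0,0.12,0]]
  ]
}}

```text
t: 34.4
position: [424.1, -25.1, 29.2]
ee_rot: [1.0, 0.001, -0.001, 0.0]
force: [0.3, 0.1, 3.6]
opening: 19.3
gripper_force: 59.3
```

>>> {"fn": "arm_command", "kwargs": {
  "moves": [
    [[0.4,0,0,0,0],[0.1,0,0,0,0],[0.1,0,0,0,0],[0.1,0,0,0,0]]
  ]
}}

```text
t: 34.73
position: [423.7, -25.2, 28.9]
ee_rot: [1.0, 0.001, -0.001, 0.0]
force: [0.5, -0.5, 0.6]
opening: 38.1
gripper_force: 0.0
```

>>> {"fn": "arm_command", "kwargs": {
  "moves": [
    [[0.1,0,0,-0.6,0],[0.1,0,0,-1.7,0],[0.1,0,0,-2.9,0],[0.1,0,0,-4.1,0],[0.1,0,0,-5.3,0]]
  ]
}}

```text
t: 35.15
position: [423.5, -25.2, 189.6]
ee_rot: [1.0, 0.001, -0.001, 0.001]
force: [0.7, 0.6, -0.9]
opening: 38.4
gripper_force: 0.0
```

>>> {"fn": "arm_command", "kwargs": {
  "moves": [
    [[0.1,-0.2,0,-0.8,0],[0.1,-0.2,0,-1.2,0],[0.1,-0.2,0,-1.2,0]]
  ]
}}

```text
t: 35.4
position: [419.5, -24.9, 226.7]
ee_rot: [1.0, 0.001, 0.002, 0.0]
force: [-0.1, 0.2, -0.4]
opening: 38.2
gripper_force: 0.0
```

```bash
python3 - <<'E'
from h import *
look("teaspoon",8,35,show="w10"); look("plate",20,35); look("egg",100,130); look("shaker",88,120);look("glass",66,90);look("honey_jar",55,80)
go(420,-24,200,0)
E
```

```text
teaspoon 0.97 [256. 137.] 1140 rect [424.5 -23.   28.5 136.3  87.8] circ [424.4 -25.   68.2] top [16.6 21.4] edge False ray@z1 [458.9 -24.7]
  lm 0.64 [429.5 -26.1]
plate 0.9 [185. 142.] 4165 rect [432.1  72.6 118.4 119.3  45. ] circ [431.9  72.5  62. ] top [26.8 32.4] edge False ray@z1 [451.3  59.7]
  lm 0.88 [429.7  79.8]
egg 0.68 [158. 169.] 1125 rect [434.1  71.1  36.4  35.2  13.4] circ [434.2  71.5  18.9] top [108.9 114.8] edge False ray@z1 [440.9  62.5]
  lm 0.73 [553.9 196. ]
  lm 0.66 [418.3  92.6]
  lm 0.81 [547.5  84.5]
honey_jar 0.96 [259.  45.] 2003 rect [ 5.501e+02 -2.710e+01  4.410e+01  4.330e+01  3.000e-01] circ [550.1 -27.   22.4] top [69.6 71.2] edge False ray@z1 [548.7 -27.7]
  lm 0.6 [554.6 -28.4]
go units [ 0.06 -0.03  0.8 ] turn 0.02 rows>= 0.6 yaw 0.1 pos [418.2 -25.  223.9] t 36.3 op 38.6 q [-0.23  0.12  0.18  2.09 -0.03  0.94 -1.61]
```

View pics/w10.png

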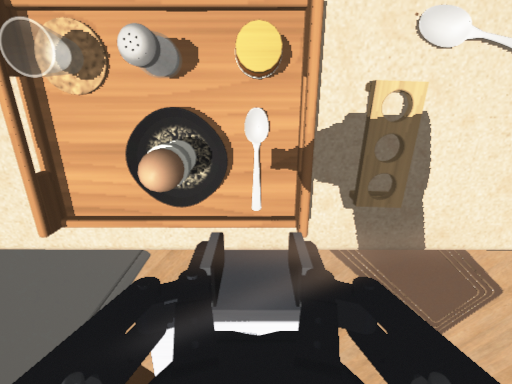

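Everything is in place: the egg in its cup (165,168) on the plate, the spoon (257,160) straight to its right, the shaker (140,50) between glass and jar, and nothing touched by the gripper.

```bash
python3 -c "from h import *; print(hand_in())"
```

```text
the job is handed in; nothing more can be done
None
```

The breakfast tray is laid as asked and the job is handed in after about 36 s of robot time; the last wrist-camera look showed every item in place, but hand-in returned no verdict.

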